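# Tip the used petri dishes into the waste bin

### The arm

A 7-joint arm with a two-finger parallel gripper is mounted at the origin on a cart in front of the work surface, level with it; the furniture and walls round the work are solid. World frame = base frame: x ahead of the robot, y to its left, z up, the work surface at z = 0. Lengths are in m, angles in degrees, forces in N, time in s.
With the tool pointing down it reaches from about 0.425 to 0.875 m from the base axis. Payload 4.7 kg.
Tool frame: the origin (TCP) lies at the very end of the fingers, on their centre line; the grasp point (between the pads) lies 19 mm behind it; z points along the fingers, y is the line along which they close (so a half turn about z gives the same grasp; the last joint's range is limited). The gripper opens to 87 mm and grips with 3 to 60 N. Pads are 19 mm wide; open, the fingers measure 117 mm over their backs; the gripper's body (75 mm by 190 mm) begins 51 mm behind the grasp point.
Start: joints at [-66.343, 18.392, -4.016, 83.108, 1.295, 78.541, -3.26], TCP at [0.252, 0.599, 0.223] pointing down, gripper open.
Joint ranges: [-163.93, 163.93], [-17.29, 119.83], [-79.2, 71.16], [3.27, 140.29], [-89.18, 269.18], [5.43, 117.66], [-154.24, 154.24]. Speed limits (degrees/s): [147.25, 147.25, 180, 180, 180, 180, 180].

### API

Orientations are given as [roll, pitch, yaw] about the fixed x, y, z axes, in that order (R = Rz(yaw) Ry(pitch) Rx(roll)).
In Python, from cell import get_obs, read_camera, sign_off, silhouettes gives the robot as it stands.
- The arm moves only by the tool play_rows, never from a script. Its argument "steps" is a list that holds one entry, the list of rows, each a list of 7 numbers: the shift along the tool's x, y, z in m, then the turn, a rotation vector about the tool's x, y, z in rad, then the finger opening in m, from 0 to 0.087. A call has 1 to 12 rows; each row shifts and turns the commanded pose from where the row before left it, along the tool's axes as they then stand; what a row does not reach is not made up. A row lasts 1/10 s, in which the tool goes at most 50 mm and 8.59 degrees, less where a joint would pass 70% of its speed; a pose out of reach is approached as far as the arm can. A call is refused whole if a number of a shift passes 0.05 or a number of a turn 0.15, either way. A call with a gripper value outside its range is refused whole. The fingers move at their own pace and stop on an object; "force" is the grip in N (left out, the last holds). Time passes only in rows, so rows that do not move let the fingers close. It gives the time, the measured TCP pose, the force, the opening and the grip force at its end, in the units of the state.
- get_obs(): the state, without advancing time (a new reading comes with each control period).
- read_camera(name): name is "side" or "top"; returns a dict with "frame" (400x640x3 uint8, red, green, blue), "intrinsics" (3x3 intrinsics, pixels), "k1" (the pictures are not rectified: a ray, as slopes to the right and down, at radius r is drawn at 1 + k1 r^2 times it, then the intrinsics apply), "view" (4x4, takes a point from world to camera coordinates). Camera axes: x right, y up, looking along -z (the intrinsics and any distortion apply to the point x, -y, -z); pixel columns grow to the right and rows downward; lengths in m; the calibration is good to about 2 mm. A picture is of the moment at which its call begins. There is no depth.
- sign_off(): hands the job in; it is judged then, once.
Trained networks look in the newest picture that a camera, given by its name, has taken for a name from the list of things; names that differ only in an ending like _2 or _b are one class to them, and where a whole thing is asked for, a point or a joint stands for the part that bears it (a point fixed in the world has none). Each returns a list of dicts, best first, with "p" (0 to 1); they miss things now and then, are a little off and sometimes report something else, mostly with a low value. They report only what shows in the picture. A call takes as long as a camera call. They do not tell look-alikes from the thing itself.
- silhouettes(camera, name): "pixels" (400x640 bool, what is visible of it) and "extent" ([left, top, right, bottom] in pixels, round what is visible of it).
The state is a dict: "time_s": time; "qpos": joint angles; "joint_velocities": joint speeds; "effort": joint torques, N m; "tool_pos": TCP position; "tool_rot": TCP orientation; "force": force on the tool from outside, world axes, zero at the start; "wrist_torque": the same for the moment, N m; "grip_width": finger opening in m; "grasp_force": force on a finger pad.
Only numpy, scipy, OpenCV 4.12 (cv2) and the standard library are available. Lean on these libraries where they do the work, as an engineer would, in place of code of your own. Each camera call takes 0.05 s, during which the arm holds its last target. There are 200 camera calls.

### The job

Two used petri dishes lie in the steel tray on the black rubber pad. Carry the tray over to the open grey bin, hold its open end close above or inside the bin's mouth and tip it so that both dishes slide off into the bin, neither falling on the bench. Then set the empty tray back down flat and lengthwise on the pad, not overhanging it; leave the timer, the glass beaker and the blue tube block where they stand.

Things in the scene. Friction and masses are not known exactly. Their poses are not given: they have to be found in the camera images.
- tray: loose steel pouring tray, 0.2 kg, 146 mm long (its x) and 80 mm wide (its y); floor 4 mm thick; walls 26 mm high and 3 mm thick at both sides and at the +x end; the -x end is open, without wall or step: the lip. A carrying bar bridges it crosswise over the middle on two side uprights that reach 99 mm up. Origin: centre of the underside; z up. The floor is smooth: dishes begin to slide at a tilt of about 10 to 15 degrees.
- tray_grip (a point): middle of the tray's black carrying bar, straight above the tray's centre, 85 mm above its underside. The bar runs along the tray's y, 74 mm free between the 3 mm uprights; it is 16 mm thick (along the tray's x, the grasp width) and 22 mm high with flat sides. Axes as the tray's.
- tray_lip (a point): middle of the open end's edge, on top of the floor: 73 mm from the tray's centre towards its -x, 4 mm above the underside. Axes as the tray's.
- dish_1_center (a point): centre (half-way up) of a closed white petri dish, a flat disc 60 mm across and 15 mm high, 16 g, lying flat on the tray floor, the one nearer the lip of the two; z axis along the disc's axis. It slides freely on the smooth tray floor.
- dish_2_center (a point): centre (half-way up) of a closed white petri dish, a flat disc 60 mm across and 15 mm high, 16 g, lying flat on the tray floor, the one farther from the lip of the two; z axis along the disc's axis. It slides freely on the smooth tray floor.
- bin: grey open-topped plastic bin, fixed to the bench, outside 150 mm (its x) by 140 mm (its y), 70 mm high; walls 5 mm, floor 12 mm thick. Origin: centre of the underside, on the bench; z up.
- bin_mouth (a point): centre of the bin's mouth, at rim height, 70 mm above the bench; axes as the bin's.
- mat: black rubber pad fixed on the bench, 176 mm (its x) by 104 mm (its y), 12 mm thick, on which the tray stands at the start, lengthwise. Origin: centre of the underside, on the bench; z up.
- lab_timer_center (a point): bystander: centre, 9 mm above the bench, of a white lab timer 66 mm (its x) by 62 mm (its y), 20 mm high.
- glass_beaker_center (a point): bystander: centre, 33 mm above the bench, of a clear beaker, 50 mm across, 66 mm high.
- tube_block_center (a point): bystander: centre, 18 mm above the bench, of a blue tube block 62 mm (its x) by 125 mm (its y), 36 mm high.
- cap_press: fixed obstacle behind the work: blue hand-lever press, 121 mm wide (y), 382 mm high. Origin: under the base plate; the plate's front edge lies 60 mm before it (-x), and the lever's black ball sticks out forward to 111 mm before it, 365 mm up. To the right a big grey instrument cabinet (330 mm high, monitor on top) fills all from 0.50 m ahead of the robot and 0.32 m to its right: go round it.
Not all that is in view belongs to the job. Leave any brown or red look-alike of the part that bears dish_2_center alone.

How it is judged:
By the outcome, as a careful person would: the job done as asked, in the order asked, and still so for the second after the job is handed in, with the robot touching nothing.
It also fails if it takes over 56 s, if anything falls off the work surface, if the arm or the gripper's body presses on something with over 40 N, if the wrist force passes 120 N, or if a joint passes its speed limit or range.

## Working session

There is one attempt and no reset: what is moved stays moved. The work goes in short steps, Python scripts to look and compute and a tool call to move; the robot and the scene stay as the last step left them, time stands still between calls to the robot, and variables do not carry over. Pictures are saved under pics/ and viewed, at most 10 in all, crops included, and the job is handed in when it is done.

Besides the shell and the picture viewer there is one more tool, called after "Emit:" as name([rows], argument=value, ...), one row to a line, values as JSON. play_rows: Moves the arm, as the interface text tells. Its arguments: {"type":"object","properties":{"steps":{"type":"array","items":{"type":"array","items":{"type":"array","items":{"type":"number"}}}},"force":{"type":"number"}},"required":["steps"]}

```bash
mkdir -p pics; ls; cat > h.py <<'E'
import numpy as np, cv2
from cell import get_obs, read_camera, sign_off, silhouettes
def save(c,fn):
    cv2.imwrite(fn,c["frame"][:,:,::-1])
def ray(c,u,v):
    K=np.array(c["intrinsics"]);V=np.array(c["view"])
    d=np.array([(u-K[0,2])/K[0,0],(v-K[1,2])/K[1,1]])
    s=d.copy()
    for _ in range(20): s=d/(1+c["k1"]*(s@s))
    r=V[:3,:3].T@np.array([s[0],-s[1],-1.]); o=-V[:3,:3].T@V[:3,3]
    return o,r
def at_z(c,u,v,z):
    o,r=ray(c,u,v); return o+r*(z-o[2])/r[2]
def proj(c,P):
    K=np.array(c["intrinsics"]);V=np.array(c["view"])
    q=np.atleast_2d(P)@V[:3,:3].T+V[:3,3]
    s=np.c_[q[:,0]/-q[:,2],-q[:,1]/-q[:,2]]
    s=s*(1+c["k1"]*(s**2).sum(1))[:,None]
    return s@K[:2,:2].T+K[:2,2]
E
python3 - <<'E'
from h import *
s=get_obs(); print(s)
for n in ("top","side"):
    c=read_camera(n); save(c,f"pics/{n}0.png"); V=np.array(c["view"]); print(n,(-V[:3,:3].T@V[:3,3]).round(3),c["k1"],np.array(c["intrinsics"]).tolist())
    for t in ("tray","tray_grip","dish_1_center","bin","mat","lab_timer_center","glass_beaker_center","tube_block_center","cap_press"):
        for d in silhouettes(n,t): 
            m=d["pixels"]; ys,xs=np.nonzero(m); print(n,t,round(d["p"],2),d["extent"],len(xs),(xs.mean().round(1),ys.mean().round(1)) if len(xs) else None)
E
```

```text
pics
{'time_s': 0.0, 'qpos': array([-66.34240259,  18.43850124,  -4.01376663,  83.17493571,
         1.29665142,  78.54106731,  -3.25879417]), 'joint_velocities': array([ 0.10332126, -0.04220684,  0.02191365, -0.04119142, -0.1146921 ,
       -0.05670484,  0.06672367]), 'effort': array([ 8.25380466e-04, -4.91289139e+01, -4.03392361e-01, -3.12528312e+01,
       -6.38298341e-02,  4.39305918e-02,  1.84798878e-04]), 'tool_pos': array([0.25226401, 0.59844901, 0.22146732]), 'tool_rot': array([-1.79890824e+02,  7.95997876e-03,  1.57152021e+02]), 'force': array([-0.22238913, -0.31904227, -0.35550606]), 'wrist_torque': array([ 0.01199759, -0.0485834 ,  0.00907792]), 'grasp_force': 0.0, 'grip_width': 0.08737995405084187}
top [0.472 0.072 0.965] -0.10702025294105327 [[437.7501915285348, 0.0, 321.3725599910619], [0.0, 437.7501915285348, 200.41196018524545], [0.0, 0.0, 1.0]]
top tray 0.8 [314.9, 204.7, 360.8, 278.4] 1610 (np.float64(339.1), np.float64(239.7))
top tray_grip 0.57 [315.3, 206.3, 359.2, 277.3] 1371 (np.float64(339.8), np.float64(238.9))
top dish_1_center 0.69 [319.7, 246.2, 347.7, 272
[... 1018 characters left out ...]
(368.2), np.float64(223.4))
side bin 0.66 [304.4, 247.6, 393.0, 336.2] 6492 (np.float64(347.9), np.float64(292.0))
side mat 0.67 [314.3, 217.0, 386.9, 249.2] 706 (np.float64(351.8), np.float64(238.3))
side lab_timer_center 0.6 [237.7, 239.6, 275.2, 264.5] 561 (np.float64(257.0), np.float64(249.8))
side lab_timer_center 0.53 [302.1, 249.9, 393.8, 337.8] 6420 (np.float64(347.9), np.float64(292.0))
side glass_beaker_center 0.66 [237.8, 256.1, 264.2, 296.8] 811 (np.float64(252.7), np.float64(275.1))
side tube_block_center 0.85 [257.5, 172.3, 286.4, 204.7] 739 (np.float64(270.5), np.float64(187.9))
side tube_block_center 0.66 [356.2, 218.8, 379.8, 230.4] 237 (np.float64(368.3), np.float64(223.6))
```

View pics/top0.png

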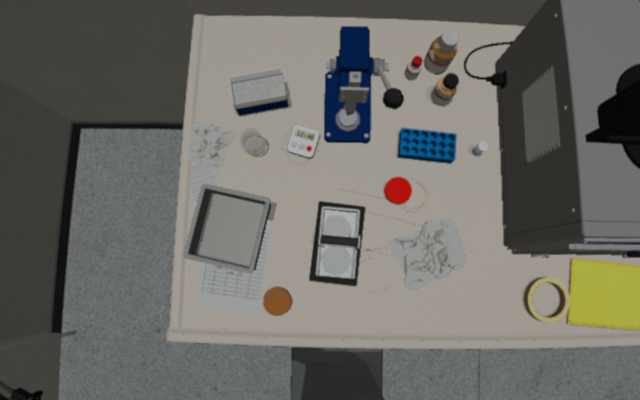

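View pics/side0.png

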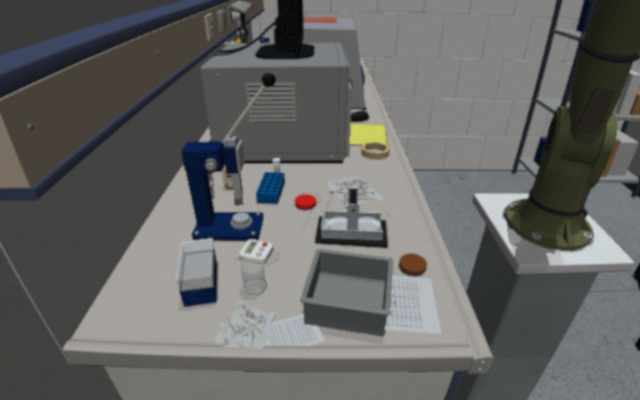

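```bash
python3 - <<'E'
import cv2
a=cv2.imread("pics/top0.png")[185:300,280:395];b=cv2.imread("pics/side0.png")[165:280,300:415]
cv2.imwrite("pics/crop0.png",cv2.resize(cv2.hconcat([a,b]),(800,400),interpolation=cv2.INTER_CUBIC))
E
```

```text
(no output)
```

View pics/crop0.png

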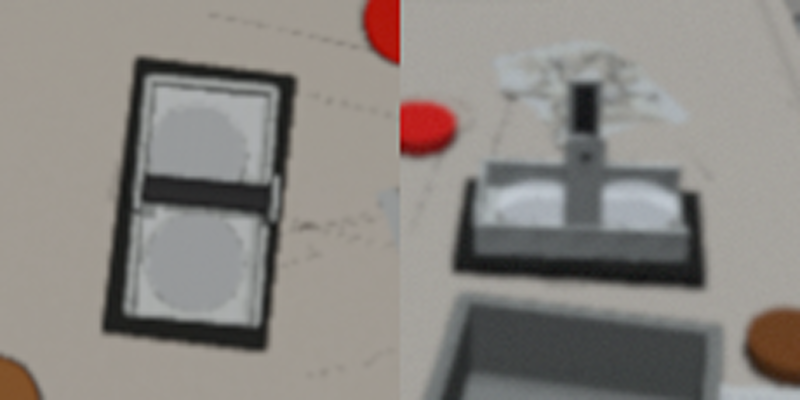

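Top view: the white dishes sit in the tray at (338,222) and (337,260). The look-alikes are the red disc at (398,190) and the brown disc at (277,301), both outside the tray, so I leave them. The crop shows an end wall at the tray's upper end (away from the robot). The lower end (towards the robot) looks open. The bin is at (228,228), the timer at (303,141), the beaker at (255,144) and the tube block at (427,145). Next I measure.

```bash
cat > m.py <<'E'
from h import *
def rect(mask,c,z):
    ys,xs=np.nonzero(mask); 
    P=np.array([at_z(c,u,v,z)[:2] for u,v in zip(xs,ys)])
    r=cv2.minAreaRect((P*1000).astype(np.float32)); return [np.round(x,1) for x in r]
def ortho(c,z,x0,x1,y0,y1,mm=0.5):
    # image: rows down = -x, cols right = -y
    X,Y=np.meshgrid(np.arange(x1,x0,-mm/1000),np.arange(y1,y0,-mm/1000),indexing='ij')
    uv=proj(c,np.c_[X.ravel(),Y.ravel(),np.full(X.size,z)]).astype(np.float32).reshape(*X.shape,2)
    return cv2.remap(c["frame"][:,:,::-1],uv[...,0],uv[...,1],cv2.INTER_CUBIC)
E
python3 - <<'E'
from m import *
c=read_camera("top")
g=c["frame"].max(2).astype(int)
m=np.zeros((400,640),bool); m[195:295,300:375]=g[195:295,300:375]<75
n,l,st,_=cv2.connectedComponentsWithStats(m.astype(np.uint8)); print(st)
i=1+st[1:,4].argmax()
print("mat",rect(l==i,c,.012))
for nm,z in (("tray_grip",.108),("bin",.07),("mat",.012),("lab_timer_center",.02),("tube_block_center",.036),("glass_beaker_center",.03)):
    d=silhouettes("top",nm)[0]; print(nm,rect(d["pixels"],c,z))
# bar
b=np.zeros((400,640),bool); b[232:250,316:363]=g[232:250,316:363]<75
print("bar band");
A=ortho(c,.012,.32,.54,-.05,.11,.5);B=ortho(c,.107,.32,.54,-.05,.11,.5)
cv2.imwrite("pics/o1.png",cv2.hconcat([A,B]));print(A.shape)
C=ortho(c,.07,.31,.51,.16,.36,.5);cv2.imwrite("pics/o2.png",C)
E
```

```text
[[     0      0    640    400 254873]
 [   310    202     55     84   1127]]
mat [array([526.7,  37.3]), array([101.2, 172.5]), np.float64(84.5)]
tray_grip [array([524.3,  38.3]), array([ 82. , 137.6]), np.float64(86.6)]
bin [array([548.2, 266. ]), array([154.2, 160. ]), np.float64(78.2)]Traceback (most recent call last):
  File "<stdin>", line 9, in <module>
IndexError: list index out of range
```

```bash
python3 - <<'E'
from m import *
c=read_camera("top")
for p in ((338,222),(337,260),(338,30),(338,340)): print(p,at_z(c,*p,0).round(3))
A=ortho(c,.012,.42,.63,-.04,.11,.4);B=ortho(c,.107,.42,.63,-.04,.11,.4)
cv2.imwrite("pics/o1.png",cv2.hconcat([A,B]));print(A.shape)
C=ortho(c,.07,.44,.66,.16,.37,.4);cv2.imwrite("pics/o2.png",C);print(C.shape)
for nm,z in (("lab_timer_center",.02),("tube_block_center",.036),("glass_beaker_center",.03),("cap_press",.0)):
    for d in silhouettes("top",nm)[:1]: print(nm,rect(d["pixels"],c,z))
E
```

```text
(338, 222) [0.574 0.036 0.   ]
(337, 260) [0.49  0.036 0.   ]
(338, 30) [1.039 0.045 0.   ]
(338, 340) [0.319 0.03  0.   ]
(525, 375, 3)
(550, 525, 3)
lab_timer_center [array([489.8,  38. ]), array([59.8, 57.9]), np.float64(1.5)]
tube_block_center [array([ 745.1, -155. ]), array([129.4,  69.3]), np.float64(85.3)]
glass_beaker_center [array([747.1, 230.2]), array([70. , 49.1]), np.float64(36.9)]
cap_press [array([530.6,  33.8]), array([ 92.2, 154.8]), np.float64(85.8)]
```

View pics/o1.png

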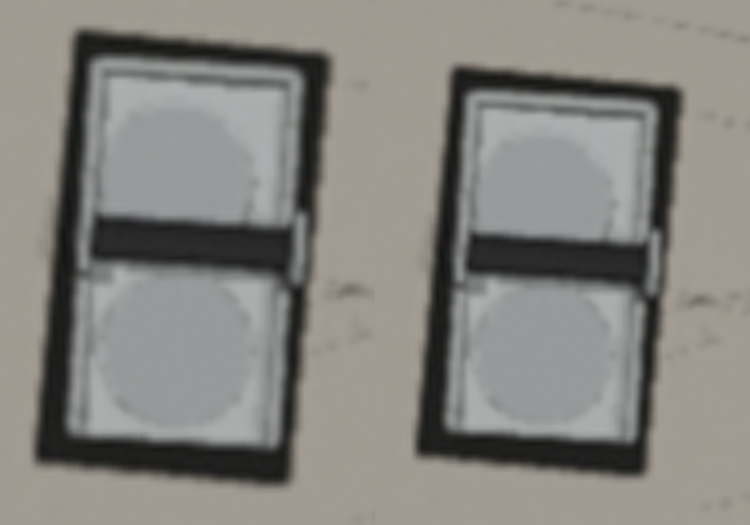

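View pics/o2.png

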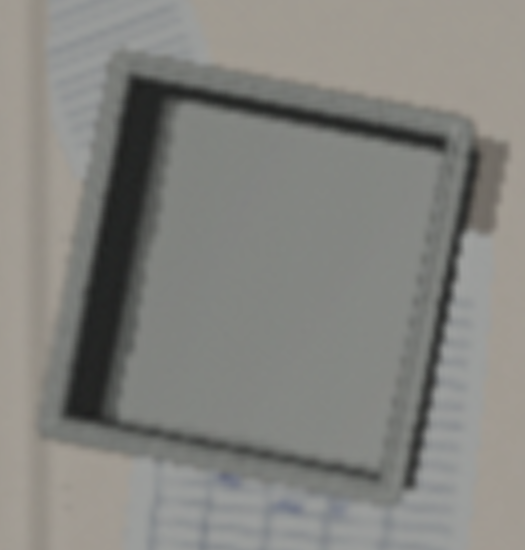

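The top view rectified at z=0.012 shows the wall at the far (+x) end and the open lip towards the robot. The pad centre is about (0.527, 0.037), yaw about -5.5°. At z=0.107 the bar centre is about (0.528, 0.037). The bin mouth is at about (0.549, 0.267), yaw about -10.6°. I check these against the side camera before moving.

```bash
cat >> m.py <<'E'
def box(cx,cy,yaw,L,W,z):
    t=np.radians(yaw);R=np.array([[np.cos(t),-np.sin(t)],[np.sin(t),np.cos(t)]])
    q=np.array([[1,1],[1,-1],[-1,-1],[-1,1]])*[L/2,W/2]@R.T+[cx,cy]
    return np.c_[q,np.full(4,z)]
E
python3 - <<'E'
from m import *
out=[]
for n,(x,y,w,h) in (("top",(180,170,200,150)),("side",(290,170,130,170))):
    c=read_camera(n); im=np.ascontiguousarray(c["frame"][:,:,::-1]); S=4 if n=="side" else 3.4
    big=cv2.resize(im[y:y+h,x:x+w],None,fx=S,fy=S,interpolation=cv2.INTER_CUBIC)
    for b,col in ((box(.527,.037,-5.5,.176,.104,.012),(0,255,0)),(box(.528,.0366,-5.5,.016,.080,.108),(0,0,255)),(box(.549,.267,-10.6,.15,.14,.07),(255,255,0)),(box(.528,.0366,-5.5,.146,.080,.038),(255,0,255))):
        p=((proj(c,b)+.5-[x,y])*S).round().astype(np.int32); cv2.polylines(big,[p],True,col,1)
    out.append(big)
h=600
out=[cv2.resize(o,None,fx=min(1,400/o.shape[1]),fy=min(1,400/o.shape[1])) for o in out]
H=max(o.shape[0] for o in out)
out=[cv2.copyMakeBorder(o,0,H-o.shape[0],0,0,cv2.BORDER_CONSTANT) for o in out]
cv2.imwrite("pics/chk.png",cv2.hconcat(out))
c=read_camera("top")
for u,v in ((303,141),(255,150)): print(at_z(c,u,v,.01).round(3))
E
```

```text
[0.754 0.119 0.01 ]
[0.731 0.227 0.01 ]
```

View pics/chk.png

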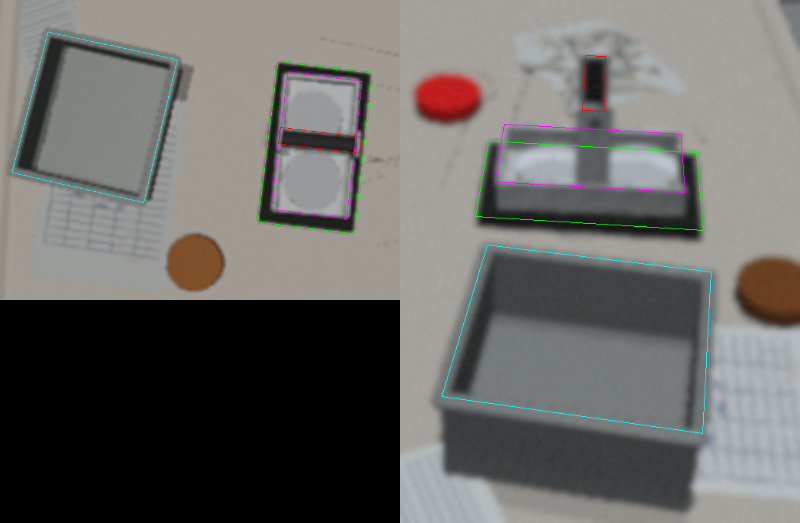

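Emit:
play_rows([
  [[0, 0, 0, 0, 0, 0.1406, 0.087], [0, 0, 0, 0, 0, 0.1406, 0.087], [0, 0, 0, 0, 0, 0.1406, 0.087], [0, 0, 0, 0, 0, 0.1406, 0.087], [0, 0, 0, 0, 0, 0.1406, 0.087], [0, 0, 0, 0, 0, 0.1406, 0.087], [0, 0, 0, 0, 0, 0.1406, 0.087], [0, 0, 0, 0, 0, 0.1406, 0.087], [0, 0, 0, 0, 0, 0.1406, 0.087]],
])

```text
time_s: 2.5
tool_pos: [0.2524, 0.599, 0.2226]
tool_rot: [180.0, -0.0, 84.3]
force: [0.4, 0.6, -1.1]
grip_width: 0.0864
grasp_force: 0.0
```

The overlays match in both views to within about 2 px, and the bar lies inside its drawn box. Now I go over the bar.

Emit:
play_rows([
  [[-0.041, 0.0252, 0, 0, 0, 0, 0.087], [-0.041, 0.0252, 0, 0, 0, 0, 0.087], [-0.041, 0.0252, 0, 0, 0, 0, 0.087], [-0.041, 0.0252, 0, 0, 0, 0, 0.087], [-0.041, 0.0252, 0, 0, 0, 0, 0.087], [-0.041, 0.0252, 0, 0, 0, 0, 0.087], [-0.041, 0.0252, 0, 0, 0, 0, 0.087], [-0.041, 0.0252, 0, 0, 0, 0, 0.087], [-0.041, 0.0252, 0, 0, 0, 0, 0.087], [-0.041, 0.0252, 0, 0, 0, 0, 0.087], [-0.041, 0.0252, 0, 0, 0, 0, 0.087], [-0.03, 0.02, 0, 0, 0, 0, 0.087]],
])

```text
time_s: 3.7
tool_pos: [0.5045, 0.0889, 0.2231]
tool_rot: [179.9, -0.0, 84.5]
force: [-0.7, -0.5, 0.2]
grip_width: 0.087
grasp_force: 0.0
```

Emit:
play_rows([
  [[0, 0, 0, 0, 0, 0, 0.087], [0, 0, 0, 0, 0, 0, 0.087], [0, 0, 0, 0, 0, 0, 0.087]],
])

```text
time_s: 4.0
tool_pos: [0.503, 0.0938, 0.2225]
tool_rot: [-180.0, -0.0, 84.8]
force: [-0.3, -0.2, -0.5]
grip_width: 0.0869
grasp_force: 0.0
```

Emit:
play_rows([
  [[-0.0273, 0.0152, 0, 0, 0, 0, 0.087], [-0.0272, 0.0152, 0.0, 0, 0, 0, 0.087], [0, 0, 0.02, 0, 0, 0, 0.087], [0, 0, 0.03, 0, 0, 0, 0.087], [0, 0, 0.02, 0, 0, 0, 0.087], [0, 0, 0, 0, 0, 0, 0.087], [0, 0, 0, 0, 0, 0, 0.087]],
])

```text
time_s: 4.7
tool_pos: [0.5286, 0.0366, 0.1529]
tool_rot: [-180.0, -0.0, 84.8]
force: [0.8, -0.5, 0.5]
grip_width: 0.0872
grasp_force: 0.0
```

Emit:
play_rows([
  [[0, 0, 0.02, 0, 0, 0.005, 0.087], [0, 0, 0.025, 0, 0, 0, 0.087], [0, 0, 0.02, 0, 0, 0, 0.087], [0, 0, 0.01, 0, 0, 0, 0.087], [0, 0, 0, 0, 0, 0, 0.07], [0, 0, 0, 0, 0, 0, 0.05], [0, 0, 0, 0, 0, 0, 0.035], [0, 0, 0, 0, 0, 0, 0.026], [0, 0, 0, 0, 0, 0, 0.021], [0, 0, 0, 0, 0, 0, 0.017], [0, 0, 0, 0, 0, 0, 0.012], [0, 0, 0, 0, 0, 0, 0.005]],
], force=50)

```text
time_s: 5.9
tool_pos: [0.5287, 0.0353, 0.0776]
tool_rot: [180.0, -0.0, 84.4]
force: [-0.7, 0.3, -0.0]
grip_width: 0.0309
grasp_force: 0.0
```

Emit:
play_rows([
  [[0, 0, 0, 0, 0, 0, 0.0], [0, 0, 0, 0, 0, 0, 0.0], [0, 0, 0, 0, 0, 0, 0.0], [0, 0, 0, 0, 0, 0, 0.0]],
])

```text
time_s: 6.3
tool_pos: [0.5286, 0.0353, 0.0775]
tool_rot: [-180.0, -0.0, 84.4]
force: [-0.0, -0.7, 0.6]
grip_width: 0.0155
grasp_force: 49.7
```

The bar is gripped (width 15.5 mm, 50 N). I lift gently.

Emit:
play_rows([
  [[0, 0, -0.004, 0, 0, 0, 0], [0, 0, -0.008, 0, 0, 0, 0], [0, 0, -0.014, 0, 0, 0, 0], [0, 0, -0.02, 0, 0, 0, 0], [0, 0, -0.02, 0, 0, 0, 0], [0, 0, -0.018, 0, 0, 0, 0], [0, 0, -0.014, 0, 0, 0, 0], [0, 0, -0.008, 0, 0, 0, 0], [0, 0, -0.004, 0, 0, 0, 0], [0, 0, 0, 0, 0, 0, 0], [0, 0, 0, 0, 0, 0, 0]],
])

```text
time_s: 7.4
tool_pos: [0.5281, 0.0352, 0.1868]
tool_rot: [-179.9, 0.0, 84.4]
force: [-0.5, 0.4, -2.4]
grip_width: 0.0154
grasp_force: 49.7
```

Emit:
play_rows([
  [[0.0053, 0.0022, 0, 0, 0, 0, 0], [0.0106, 0.0044, 0, 0, 0, 0, 0], [0.0159, 0.0066, 0, 0, 0, 0, 0], [0.0212, 0.0088, 0, 0, 0, 0, 0], [0.0212, 0.0088, 0, 0, 0, 0, 0], [0.0212, 0.0088, 0, 0, 0, 0, 0], [0.0212, 0.0088, 0, 0, 0, 0, 0], [0.0159, 0.0066, 0, 0, 0, 0, 0], [0.0106, 0.0044, 0, 0, 0, 0, 0], [0.0053, 0.0022, 0, 0, 0, 0, 0], [0, 0, 0, 0, 0, 0, 0]],
])

```text
time_s: 8.5
tool_pos: [0.6046, 0.1779, 0.1871]
tool_rot: [-180.0, 0.0, 84.4]
force: [-0.1, -0.1, -3.2]
grip_width: 0.0153
grasp_force: 49.7
```

```bash
python3 - <<'E'
from h import *
out=[]
for n,(x,y,w,h) in (("top",(180,120,220,180)),("side",(230,100,220,180))):
    c=read_camera(n); out.append(cv2.resize(c["frame"][y:y+h,x:x+w,::-1],(400,327)))
cv2.imwrite("pics/t1.png",cv2.hconcat(out)); s=get_obs(); print(s["tool_pos"],s["tool_rot"],s["qpos"].round(1),s["grip_width"],s["grasp_force"],s["time_s"])
E
```

```text
[0.60445567 0.17599054 0.18747911] [-1.79986644e+02  4.21652191e-02  8.43103779e+01] [-43.3  18.3  30.7  90.   -9.6  74.3 -17. ] 0.01544514351789887 49.731484316289425 8.6
```

View pics/t1.png

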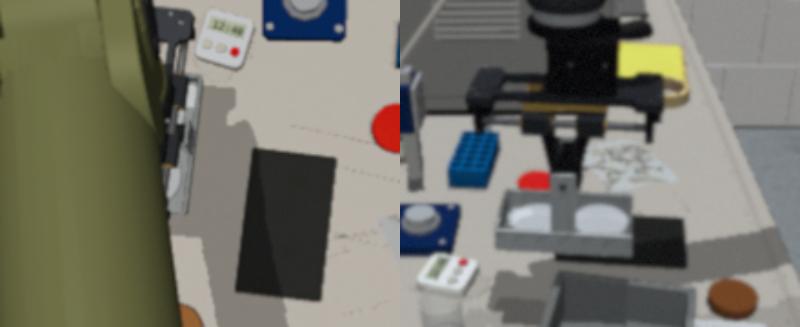

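Both dishes are still in the level tray, which is clear of the timer and beaker. I go on over the bin and lower a little.

Emit:
play_rows([
  [[0.0057, 0.0024, 0, 0, 0, 0, 0], [0.0114, 0.0048, 0, 0, 0, 0, 0], [0.0171, 0.0072, 0, 0, 0, 0, 0], [0.0171, 0.0072, 0, 0, 0, 0, 0], [0.0171, 0.0072, 0, 0, 0, 0, 0], [0.0114, 0.0048, 0, 0, 0, 0, 0], [0.0057, 0.0024, 0, 0, 0, 0, 0], [0, 0, 0.006, 0, 0, 0, 0], [0, 0, 0.009, 0, 0, 0, 0], [0, 0, 0.009, 0, 0, 0, 0], [0, 0, 0.004, 0, 0, 0, 0], [0, 0, 0, 0, 0, 0, 0]],
])

```text
time_s: 9.8
tool_pos: [0.648, 0.2578, 0.1583]
tool_rot: [-179.9, 0.1, 84.3]
force: [-0.2, -0.4, -2.1]
grip_width: 0.0158
grasp_force: 49.7
```

Emit:
play_rows([
  [[0, 0, 0, 0, 0, 0, 0], [0, 0, 0, 0, 0, 0, 0], [0, -0.0013, -0.0014, -0.02, 0, 0, 0], [0, -0.0026, -0.0028, -0.04, 0, 0, 0], [0, -0.0026, -0.0028, -0.04, 0, 0, 0], [0, -0.0013, -0.0014, -0.02, 0, 0, 0], [0, 0, 0, 0, 0, 0, 0], [0, 0, 0, 0, 0, 0, 0]],
])

```text
time_s: 10.6
tool_pos: [0.6406, 0.2594, 0.168]
tool_rot: [173.1, -0.0, 84.4]
force: [-0.7, -0.7, -2.2]
grip_width: 0.0157
grasp_force: 49.7
```

```bash
cat > st.py <<'E'
from h import *
from scipy.spatial.transform import Rotation as R
s=get_obs(); r=R.from_euler("xyz",s["tool_rot"],degrees=True)
print("t",s["time_s"],"tcp",s["tool_pos"].round(4),"rot",s["tool_rot"].round(1),"q",s["qpos"].round(0),"w",round(s["grip_width"],4))
print("lip",(s["tool_pos"]+r.apply([0,-.073,.062])).round(4),"far underside",(s["tool_pos"]+r.apply([0,.073,.066])).round(4))
E
python3 - <<'E'
from st import *
out=[]
for n,(x,y,w,h) in (("top",(180,120,220,180)),("side",(230,150,220,180))):
    c=read_camera(n); out.append(cv2.resize(c["frame"][y:y+h,x:x+w,::-1],(400,327)))
cv2.imwrite("pics/t2.png",cv2.hconcat(out))
E
```

```text
t 10.6 tcp [0.6406 0.2594 0.168 ] rot [173.1  -0.   84.4] q [-49.  22.  30.  88.  -8.  67. -25.] w 0.0157
lip [0.5759 0.2658 0.0977] far underside [0.7206 0.2516 0.1112]
```

View pics/t2.png

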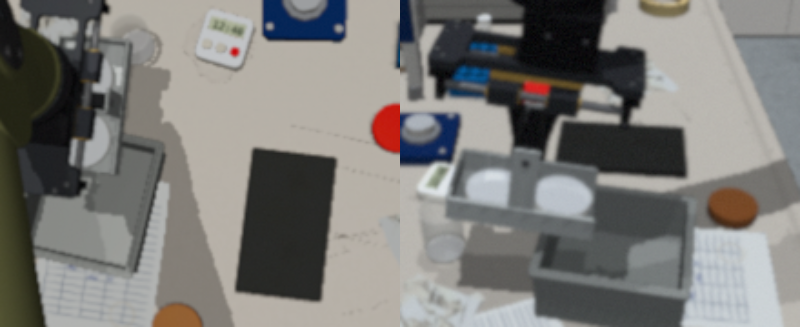

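The tray is tilted 7° with the lip over the bin's mouth at (0.576, 0.266, 0.098). Both dishes are still in it. I tip on about the lip.

Emit:
play_rows([
  [[0, -0.002, -0.0008, -0.03, 0, 0, 0], [0, -0.0033, -0.0022, -0.05, 0, 0, 0], [0, -0.0033, -0.0022, -0.05, 0, 0, 0], [0, -0.0033, -0.0022, -0.05, 0, 0, 0], [0, -0.004, -0.0028, -0.06, 0, 0, 0], [0, -0.004, -0.0028, -0.06, 0, 0, 0], [0, -0.004, -0.0028, -0.06, 0, 0, 0], [0, -0.004, -0.0028, -0.06, 0, 0, 0], [0, -0.002, -0.002, -0.03, 0, 0, 0], [0, 0, 0, 0, 0, 0, 0], [0, 0, 0, 0, 0, 0, 0], [0, 0, 0, 0, 0, 0, 0]],
])

```text
time_s: 11.9
tool_pos: [0.607, 0.2622, 0.1782]
tool_rot: [147.3, -0.0, 84.3]
force: [0.6, 0.3, -2.8]
grip_width: 0.0153
grasp_force: 49.7
```

```bash
python3 - <<'E'
from st import *
out=[]
for n,(x,y,w,h) in (("top",(180,120,220,180)),("side",(230,150,220,180))):
    c=read_camera(n); out.append(cv2.resize(c["frame"][y:y+h,x:x+w,::-1],(400,327)))
cv2.imwrite("pics/t3.png",cv2.hconcat(out))
E
```

```text
t 11.9 tcp [0.607  0.2622 0.1782] rot [147.3  -0.   84.3] q [-69.   4.  33. 113.  29.  42. -61.] w 0.0153
lip [0.5792 0.265  0.0866] far underside [0.7036 0.2525 0.1621]
```

View pics/t3.png

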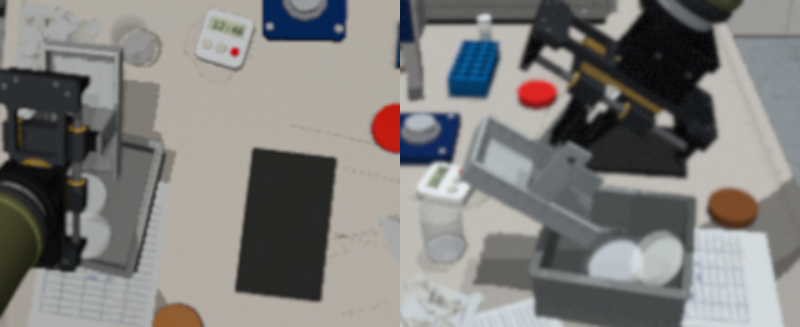

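Both dishes lie in the bin (side crop, about (615,260) and (660,257)) and the tray is empty. I raise it and level it.

Emit:
play_rows([
  [[0, 0.0054, -0.0084, 0, 0, 0, 0], [0, 0.0054, -0.0084, 0, 0, 0, 0], [0, 0.0054, -0.0084, 0, 0, 0, 0], [0, 0.004, 0.004, 0.063, 0, 0, 0], [0, 0.004, 0.004, 0.063, 0, 0, 0], [0, 0.004, 0.004, 0.063, 0, 0, 0], [0, 0.004, 0.004, 0.063, 0, 0, 0], [0, 0.004, 0.004, 0.063, 0, 0, 0], [0, 0.004, 0.004, 0.063, 0, 0, 0], [0, 0.004, 0.004, 0.063, 0, 0, 0], [0, 0.004, 0.004, 0.063, 0, 0, 0], [0, 0.004, 0.004, 0.063, 0, 0, 0]],
])

```text
time_s: 13.2
tool_pos: [0.6515, 0.259, 0.1862]
tool_rot: [179.9, -0.1, 84.5]
force: [-0.4, -0.6, -1.4]
grip_width: 0.0156
grasp_force: 49.7
```

Emit:
play_rows([
  [[0, 0, 0, 0, 0, 0, 0], [0, 0, 0, 0, 0, 0, 0], [0, 0, 0, 0, 0, 0, 0]],
])

```text
time_s: 13.5
tool_pos: [0.6502, 0.259, 0.1857]
tool_rot: [179.8, -0.1, 84.4]
force: [-0.1, 0.9, -2.3]
grip_width: 0.0156
grasp_force: 49.7
```

```bash
cat >> st.py <<'E'
T=np.array([.5286,.0353,.0785])
print("to goal, tool axes",(r.inv().apply(T-s["tool_pos"])).round(4),"turn",(r.inv()*R.from_euler("xyz",[180,0,84.4],degrees=True)).as_rotvec().round(4))
E
python3 st.py
```

```text
t 13.5 tcp [0.6502 0.259  0.1857] rot [ 1.798e+02 -1.000e-01  8.440e+01] q [-47.  28.  32.  79. -15.  77. -20.] w 0.0156
lip [0.5778 0.2661 0.1234] far underside [0.7231 0.252  0.12  ]
to goal, tool axes [-0.2346 -0.0998  0.1066] turn [ 0.0041 -0.0009  0.0006]
```

Emit:
play_rows([
  [[-0.0117, -0.005, 0, 0.004, 0, 0, 0], [-0.0234, -0.01, 0, 0, 0, 0, 0], [-0.0234, -0.01, 0, 0, 0, 0, 0], [-0.0234, -0.01, 0, 0, 0, 0, 0], [-0.0234, -0.01, 0, 0, 0, 0, 0], [-0.0234, -0.01, 0, 0, 0, 0, 0], [-0.0234, -0.01, 0, 0, 0, 0, 0], [-0.0234, -0.01, 0, 0, 0, 0, 0], [-0.0234, -0.01, 0, 0, 0, 0, 0], [-0.0234, -0.01, 0, 0, 0, 0, 0], [-0.0117, -0.005, 0, 0, 0, 0, 0], [0, 0, 0, 0, 0, 0, 0]],
])

```text
time_s: 14.7
tool_pos: [0.5272, 0.0334, 0.1856]
tool_rot: [-180.0, -0.1, 84.2]
force: [0.1, -0.0, -2.2]
grip_width: 0.0155
grasp_force: 49.7
```

Emit:
play_rows([
  [[0, 0, 0.015, 0, 0, 0, 0], [0, 0, 0.025, 0, 0, 0, 0], [0, 0, 0.025, 0, 0, 0, 0], [0, 0, 0.015, 0, 0, 0, 0], [0, 0, 0, 0, 0, 0, 0], [0, 0, 0, 0, 0, 0, 0], [0, 0, 0, 0, 0, 0, 0]],
])

```text
time_s: 15.4
tool_pos: [0.5292, 0.0356, 0.1061]
tool_rot: [179.9, -0.0, 84.4]
force: [-0.2, -0.4, -2.1]
grip_width: 0.016
grasp_force: 49.7
```

```bash
python3 st.py
```

```text
t 15.4 tcp [0.5292 0.0356 0.1061] rot [179.9  -0.   84.4] q [-42.  10.  39. 110.  -7.  63.  -6.] w 0.016
lip [0.4566 0.0427 0.044 ] far underside [0.6019 0.0285 0.0402]
to goal, tool axes [-0.0003 -0.0006  0.0276] turn [ 0.0011 -0.0006 -0.0003]
```

Emit:
play_rows([
  [[0, 0, 0.01, 0, 0, 0, 0], [0, 0, 0.008, 0, 0, 0, 0], [0, 0, 0.005, 0, 0, 0, 0], [0, 0, 0.003, 0, 0, 0, 0], [0, 0, 0.0015, 0, 0, 0, 0], [0, 0, 0, 0, 0, 0, 0], [0, 0, 0, 0, 0, 0, 0]],
])

```text
time_s: 16.1
tool_pos: [0.5283, 0.0353, 0.0776]
tool_rot: [-180.0, -0.0, 84.4]
force: [0.3, -0.4, -1.8]
grip_width: 0.0155
grasp_force: 49.7
```

Emit:
play_rows([
  [[0, 0, 0.0008, 0, 0, 0, 0], [0, 0, 0, 0, 0, 0, 0], [0, 0, 0, 0, 0, 0, 0.02], [0, 0, 0, 0, 0, 0, 0.03], [0, 0, 0, 0, 0, 0, 0.05], [0, 0, 0, 0, 0, 0, 0.07], [0, 0, 0, 0, 0, 0, 0.08], [0, 0, 0, 0, 0, 0, 0.08], [0, 0, 0, 0, 0, 0, 0.08], [0, 0, 0, 0, 0, 0, 0.08]],
])

```text
time_s: 17.1
tool_pos: [0.5281, 0.0353, 0.0767]
tool_rot: [-179.9, -0.0, 84.4]
force: [-0.6, -0.3, -0.2]
grip_width: 0.0682
grasp_force: 0.0
```

Emit:
play_rows([
  [[0, 0, -0.01, 0, 0, 0, 0.08], [0, 0, -0.02, 0, 0, 0, 0.08], [0, 0, -0.03, 0, 0, 0, 0.08], [0, 0, -0.04, 0, 0, 0, 0.08], [0, 0, -0.04, 0, 0, 0, 0.08], [0.02, 0, -0.02, 0, 0, 0, 0.08], [0.04, 0, 0, 0, 0, 0, 0.08], [0.04, 0, 0, 0, 0, 0, 0.08], [0.04, 0, 0, 0, 0, 0, 0.08], [0.04, 0, 0, 0, 0, 0, 0.08], [0.03, 0, 0, 0, 0, 0, 0.08], [0, 0, 0, 0, 0, 0, 0.08]],
])

```text
time_s: 18.3
tool_pos: [0.5476, 0.2506, 0.2367]
tool_rot: [-179.9, -0.1, 84.8]
force: [0.3, -0.2, -0.2]
grip_width: 0.0802
grasp_force: 0.0
```

Emit:
play_rows([
  [[0.04, -0.02, 0, 0, 0, 0, 0.08], [0.04, -0.02, 0, 0, 0, 0, 0.08], [0.04, -0.02, 0, 0, 0, 0, 0.08], [0.04, -0.02, 0, 0, 0, 0, 0.08], [0.03, -0.02, 0, 0, 0, 0, 0.08], [0, 0, 0, 0, 0, 0, 0.08], [0, 0, 0, 0, 0, 0, 0.08]],
])

```text
time_s: 19.0
tool_pos: [0.4678, 0.4431, 0.2372]
tool_rot: [-180.0, 0.0, 84.4]
force: [0.6, -0.3, -0.7]
grip_width: 0.0801
grasp_force: 0.0
```

```bash
python3 - <<'E'
from m import *
import st
c=read_camera("top")
im=np.ascontiguousarray(c["frame"][:,:,::-1]); x,y,w,h,S=180,115,200,190,2.9
big=cv2.resize(im[y:y+h,x:x+w],None,fx=S,fy=S,interpolation=cv2.INTER_CUBIC)[:,:]
e=cv2.resize(read_camera("side")["frame"][170:340,230:420,::-1],(220,197))
big=cv2.copyMakeBorder(big,0,0,0,220,cv2.BORDER_CONSTANT); big[:197,-220:]=e; print(big.shape)
cv2.imwrite("pics/end.png",big)
g=c["frame"].max(2); m=np.zeros((400,640),bool); m[195:295,300:375]=g[195:295,300:375]<75
print("mat",rect(m,c,.012))
for n in ("tray","dish_1_center"):
  for k in ("top","side"):
    for d in silhouettes(k,n): print(n,k,round(d["p"],2),np.round(d["extent"]),rect(d["pixels"],c,.038) if k=="top" else "")
E
```

```text
t 19.0 tcp [0.4678 0.4431 0.2372] rot [-180.     0.    84.4] q [-66.  18.  25.  84.  -8.  80. -46.] w 0.0801
lip [0.3951 0.4501 0.1752] far underside [0.5404 0.436  0.1712]
to goal, tool axes [-0.3999  0.1     0.159 ] turn [-0.0002  0.0008  0.0008]
(551, 800, 3)
mat [array([526.7,  37.3]), array([101.2, 172.5]), np.float64(84.5)]
tray top 0.96 [312. 205. 359. 278.] [array([528.5,  33.7]), array([ 88.1, 149.1]), np.float64(85.2)]
tray side 0.9 [319. 186. 378. 242.] 
dish_1_center top 0.63 [213. 242. 242. 261.] [array([501.4, 271.7]), array([45.7, 62.1]), np.float64(11.2)]
dish_1_center top 0.23 [314. 205. 361. 279.] [array([526.9,  35.4]), array([ 88.7, 148.3]), np.float64(85.1)]
dish_1_center side 0.69 [362. 278. 386. 307.]
```

View pics/end.png

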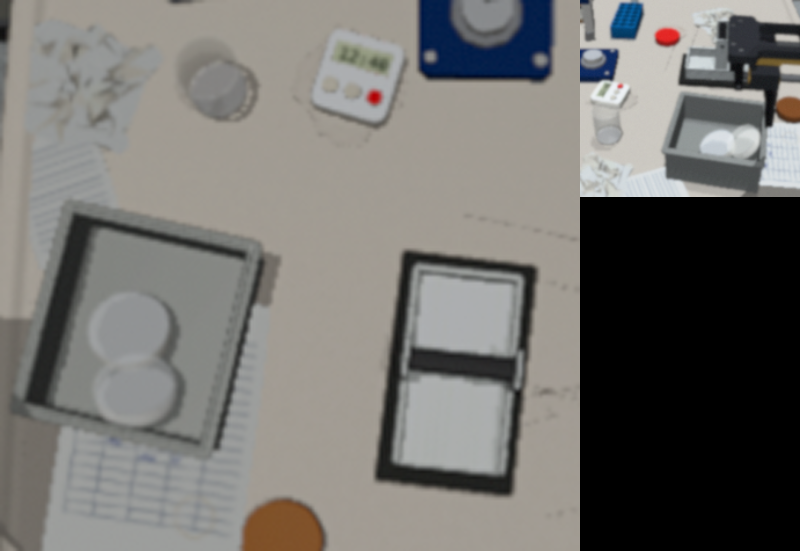

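Both dishes are in the bin (top crop (131,330) and (137,390)). The empty tray stands flat on the pad at (460,370) with a black margin all round, and the bystanders have not moved. I hand in.

```bash
python3 -c "
from cell import sign_off; print(sign_off())"
```

```text
the job is handed in; nothing more can be done
None
```

The job is done and handed in at about 19 s: both dishes are in the bin, the empty tray is back flat and lengthwise on the pad without overhang, and the timer, beaker and tube block were not touched.

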